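# Lay out slide mailers and sample pot for the courier

## Task

Get the specimens ready for the courier: first lift the top slide mailer off the pile without shifting the two beneath it, and lay it flat in the single-bay tray. Then lay the other two mailers flat in the twin-bay tray, one in each bay, and stand the short sample pot in the round holder, keeping it upright all the way. Leave the two tall sample pots and the eraser where they are.

Things in the scene. Friction and masses are not known exactly. Their poses are not given: they have to be found in the camera images.
- mailer_top: Slide mailer: flat white plastic box with a blue end, 86 x 30 x 12 mm, 16 to 28 g; grip across its 30 mm width. Origin: centre of its underside; x along its length, z up. It starts on top of the pile, lying like a bridge across the two lower mailers (parallel, about 32 mm apart, on a 2 mm black pad), its middle over their gap, its underside 14 mm above the worktop.
- mailer_a: Slide mailer: flat white plastic box with a blue end, 86 x 30 x 12 mm, 16 to 28 g; grip across its 30 mm width. Origin: centre of its underside; x along its length, z up. One of the two lower mailers of the pile, underside 2 mm above the worktop on the pad, mailer_top resting across it; it does not matter which of mailer_a and mailer_b goes into which bay.
- mailer_b: Slide mailer: flat white plastic box with a blue end, 86 x 30 x 12 mm, 16 to 28 g; grip across its 30 mm width. Origin: centre of its underside; x along its length, z up. The other of the two lower mailers of the pile, underside 2 mm above the worktop on the pad, mailer_top resting across it.
- short_pot: Short white round sample pot with a snap lid, 38 mm high; body 38 mm in diameter, lid 44 mm in diameter and occupying its top 10 mm; 14 to 26 g; it can be gripped across the lid. Origin: centre of its underside, z up.
- tall_pot_1: Tall white sample pot with a snap lid, 44 mm in diameter, 58 mm high, loose; to be left alone. Origin: centre of its underside.
- tall_pot_2: Tall white sample pot with a snap lid, like tall_pot_1, 44 mm in diameter, 58 mm high, loose; to be left alone. Origin: centre of its underside.
- eraser: Small blue and white eraser, 20 x 43 x 11 mm, loose, near the back; to be left alone. Origin: centre of its underside.
- single_tray: Shallow grey plastic tray with dark floor and one rectangular bay, 112 x 54 mm outside, fixed to the worktop. Origin: centre of its underside; x along the bay, y across, z up. The bay is 104 x 46 mm, centred on the origin; its floor is 3 mm above the origin, the lips round it 3 mm above that floor.
- twin_tray: Shallow grey plastic tray with dark floor and two parallel bays, 112 x 126 mm outside, fixed to the worktop. Origin: centre of its underside; x along the bays, y across them, z up. Each bay is 104 x 46 mm, centred at x = 0 and y = +36 or -36 mm; floor 3 mm above the origin, lips and the land between the bays 3 mm above that floor.
- pot_stand: Round grey plastic holder, an open shallow cup 66 mm in outer diameter and 12 mm high, fixed to the worktop. Origin: centre of its underside; the opening is 54 mm in diameter and its floor is 3 mm above the origin.
There are look-alikes about, which are no part of the job. Leave any pink look-alike of the short_pot alone.

How it is judged:
By the outcome, as a careful person would: the job done as asked, in the order asked, and still so for the second after the job is handed in, with the robot touching nothing.
It also fails if it takes over 120 s, if anything falls off the work surface, if the arm or the gripper's body presses on something with over 40 N, if the wrist force passes 120 N, or if a joint passes its speed limit or range.

## Robot

A 7-joint arm with a two-finger parallel gripper is mounted at the origin on a cart in front of the work surface, level with it; the furniture and walls round the work are solid. World frame = base frame: x ahead of the robot, y to its left, z up, the work surface at z = 0. Lengths are in m, angles in rad, forces in N, time in s.
With the tool pointing down it reaches from about 0.35 to 0.775 m from the base axis. Payload 3.1 kg.
Tool frame: the origin (TCP) lies midway between the tips of the shut fingers; the grasp point (between the pads) lies 19 mm behind it; z points along the fingers, y is the line along which they close (so a half turn about z gives the same grasp; the last joint's range is limited). The gripper opens to 85 mm and grips with 20 to 120 N. Pads are 22 mm wide; open, the fingers measure 114 mm over their backs; the gripper's body (76 mm by 85 mm) begins 54 mm behind the grasp point. The pads swing forward as they close: fully open they stand 13 mm farther back than shut.
Start: joints at [1.14, 0.311, 0.014, 1.512, -0.004, 1.319, -0.027], TCP at [0.209, -0.509, 0.231] pointing down, gripper open.
Joint ranges: [-2.7, 2.7], [-0.3, 1.91], [-1.27, 1.3], [0.12, 2.57], [-1.44, 4.58], [0.2, 2.03], [-3.05, 3.05]. Speed limits (rad/s): [2.79, 2.79, 3.14, 3.14, 3.14, 3.14, 3.14].

## Interface

Orientations are given as a rotation vector (axis times angle).
In Python, from bench import env gives the robot as it stands.
- The arm moves only by the tool pendant, called after "Emit:" as name(argument=value, ...), one argument or row to a line, values as JSON. Schema: {"type":"object","properties":{"moves":{"type":"object","properties":{"increments":{"type":"array","items":{"type":"array","items":{"type":"number"},"minItems":5,"maxItems":5},"minItems":1,"maxItems":10}},"additionalProperties":false,"required":["increments"]},"only":{"type":"string"},"quiet":{"type":"boolean"},"lines":{"type":"string"}},"required":["moves"],"additionalProperties":false}. moves is an object whose key "increments" holds a list of rows, 1 to 10 of them, each of 5 numbers: dx, dy, dz in normalised numbers (1 is 0.75 m), then a turn about the tool's z in shares of pi/2 rad (1.0 is pi/2 rad), then the finger opening in m; each row is the pose to reach, as a shift and turn from the pose commanded when the call began, along the tool's axes at that moment; what a row does not reach only later rows make up. A row lasts 1/12 s, in which the tool goes at most 0.0417 m and 0.125 rad, less where a joint would pass 70% of its speed; a pose out of reach is approached as far as the arm can. The fingers move at their own pace and stop on an object; the grip force is fixed at half the most. Time passes only in rows, so rows that do not move let the fingers close. The tool returns the time, the measured TCP pose, the force, the opening and the grip force at its end. only (a regular expression) keeps the lines of the reply that match it, lines (a string "A,B") keeps lines A to B, and quiet returns only ok. A shift or turn number past 1, either way, is cut back to 1. Input that does not fit is refused with a message, and nothing moves.
- env.get_state(): the state, without advancing time (a new reading comes with each control period).
- env.snapshot(name): name is "scene" or "top" or "wrist"; returns (picture, depth): 384x512x3 uint8, red, green, blue; 384x512 float32, m along the optical axis (not along the pixel's ray), 0 where there is no reading.
- env.camera_params(name): a dict with "intrinsics" (3x3 intrinsics, pixels), "distortion" ([k1, k2, p1, p2, k3] as OpenCV has them; the pictures are not rectified), "rvec" (rotation vector, rad) and "tvec" (3), from world to camera coordinates, as OpenCV has them; the wrist camera has in their place "tool_from_camera" (4x4, takes a point from camera to tool coordinates, whose origin is the TCP and whose axes are the flange's). Camera axes: x right, y down, z forward; pixel columns grow to the right and rows downward; lengths in m; the calibration is good to about 2 mm. A picture is of the moment at which its call begins: read the wrist's pose just before it. camera_params takes no time and is no camera call.
- env.job_done(): hands the job in; it is judged then, once.
The state is a dict: "t": time; "qpos": joint angles; "dq": joint speeds; "joint_torque": joint torques, N m; "tcp_pos": TCP position; "eef_rot": TCP orientation; "force": force on the tool from outside, world axes, zero at the start; "moment": the same for the moment, N m; "finger_gap": finger opening in m; "grasp_force": force on a finger pad.
Only numpy, scipy, OpenCV 4.12 (cv2) and the standard library are available. Lean on these libraries where they do the work, as an engineer would, in place of code of your own. Each camera call takes 0.05 s, during which the arm holds its last target. There are 200 camera calls.

## Working session

There is one attempt and no reset: what is moved stays moved. The work goes in short steps, Python scripts to look and compute and a tool call to move; the robot and the scene stay as the last step left them, time stands still between calls to the robot, and variables do not carry over. Pictures are saved under pics/ and viewed, at most 14 in all, crops included, and the job is handed in when it is done.

```bash
ls; mkdir -p pics; python3 - <<'E'
from bench import env
import cv2,numpy as np
s=env.get_state();print(s)
for n in("top","scene"):
    p,d=env.snapshot(n);cv2.imwrite(f"pics/{n}0.png",cv2.cvtColor(p,cv2.COLOR_RGB2BGR));np.save(f"pics/{n}0.npy",d)
    c=env.camera_params(n);print(n,c)
print(env.camera_params("wrist"))
E
```

```text
pics
{'t': 0.0, 'qpos': array([ 1.14028839,  0.3117097 ,  0.01397192,  1.51304612, -0.00440739,
        1.31920935, -0.02718435]), 'dq': array([ 1.93136194e-03, -2.64634054e-04, -7.65701960e-05, -7.45776048e-04,
       -2.15544996e-04,  1.07761050e-03,  8.75697397e-04]), 'joint_torque': array([ 4.59938055e-04, -3.79908514e+01,  1.46354777e-01, -2.30593765e+01,
        1.23700965e-02,  1.38810594e-02,  1.25730142e-05]), 'tcp_pos': array([ 0.20824411, -0.50826531,  0.23023421]), 'eef_rot': array([-3.08014377e+00, -6.06626904e-01,  8.36826669e-04]), 'force': array([ 0.0789238 , -0.25271242, -0.62095375]), 'moment': array([ 0.03383321, -0.00786985, -0.03461063]), 'grasp_force': 0.0, 'finger_gap': 0.08530589348740072}
top {'intrinsics': array([[483.18617179,   0.        , 256.33564355],
       [  0.        , 483.18617179, 190.23660705],
       [  0.        ,   0.        ,   1.        ]]), 'distortion': array([-0.18322231,  0.        ,  0.        ,  0.        ,  0.        ]), 'rvec': array([ 2.12360464, -2.18293488,  0.10086265]), 'tvec': array([-0.02784274,  0.54399588,  1.58777022])}
sce
[... 289 characters left out ...]
-2.64451648,  1.02753901]), 'tvec': array([0.42607065, 0.29514015, 0.96008104])}
{'intrinsics': array([[286.02476017,   0.        , 256.78898152],
       [  0.        , 286.02476017, 190.17195566],
       [  0.        ,   0.        ,   1.        ]]), 'distortion': array([-0.03108337,  0.        ,  0.        ,  0.        ,  0.        ]), 'tool_from_camera': array([[-3.46643044e-04, -9.44474836e-01, -3.28583572e-01,
         8.52907725e-02],
       [ 9.99999931e-01, -3.72461032e-04,  1.56339302e-05,
         3.55072329e-04],
       [-1.37150430e-04, -3.28583544e-01,  9.44474900e-01,
        -1.42370904e-01],
       [ 0.00000000e+00,  0.00000000e+00,  0.00000000e+00,
         1.00000000e+00]])}
```

```bash
python3 -c "
import cv2
i=cv2.imread('pics/top0.png');cv2.imwrite('pics/top0b.png',cv2.resize(i,(768,576),interpolation=2))"
```

```text
(no output)
```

View pics/top0b.png

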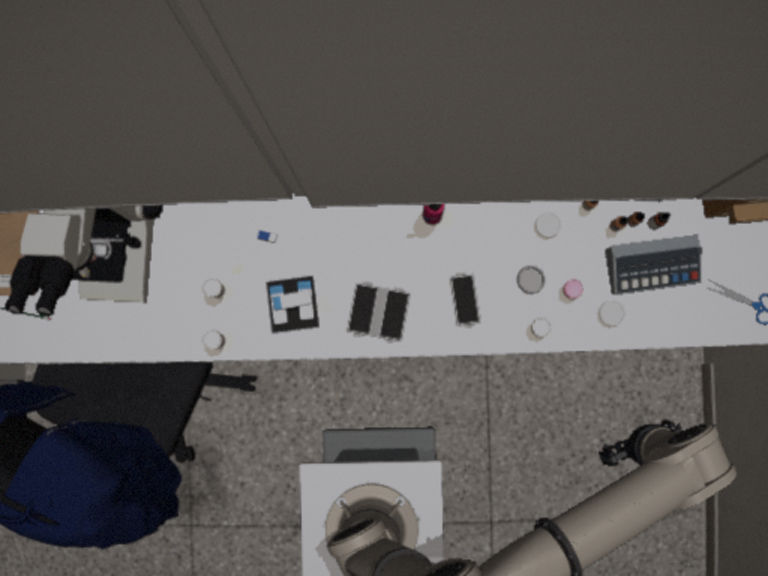

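View pics/scene0.png

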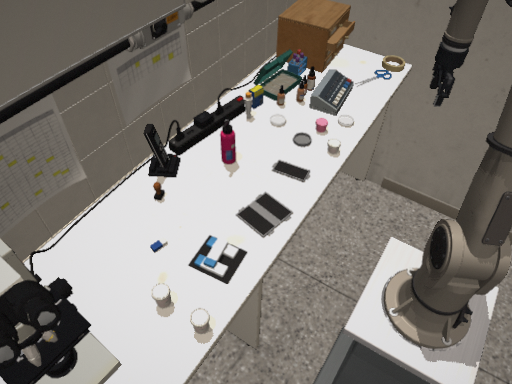

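Top view (768-wide): pile (292,304), twin tray (379,312), single tray (466,300), stand (531,280), short pot (540,328), pink one (572,289), tall pots (213,289)/(213,341). Next, an enlarged crop and a pixel-to-world helper.

```bash
cat > h.py <<'E'
import cv2,numpy as np
from bench import env
R=lambda v:cv2.Rodrigues(np.asarray(v,float))[0]
def ray(name,px,z,st=None):
    "pixel(s) -> world xy on plane of height z"
    c=env.camera_params(name)
    u=cv2.undistortPoints(np.array(px,float).reshape(-1,1,2),c['intrinsics'],c['distortion'])[:,0]
    d=np.c_[u,np.ones(len(u))]
    if name=='wrist':
        T=c['tool_from_camera'];Q=R(st['eef_rot']);o=Q@T[:3,3]+st['tcp_pos'];d=d@(Q@T[:3,:3]).T
    else:
        Q=R(c['rvec']).T;o=-Q@c['tvec'];d=d@Q.T
    return (o+d*((z-o[2])/d[:,2])[:,None])[:,:2]
def shot(name,f):
    s=env.get_state();p,d=env.snapshot(name);cv2.imwrite(f'pics/{f}.png',p[:,:,::-1]);np.save(f'pics/{f}.npy',d);return s,p,d
def go(xyz,yaw,st=None):
    """shift in tool axes to world target xyz, and turn so that tool y (closing line) lies along yaw (mod pi)"""
    st=st or env.get_state();Q=R(st['eef_rot'])
    y=Q[:,1];cur=np.arctan2(y[1],y[0])
    t=-(yaw-cur);t=(t+np.pi/2)%np.pi-np.pi/2
    print('tcp',st['tcp_pos'].round(4),'zaxis',Q[:,2].round(3),'closeyaw',round(cur,3),'q7',st['qpos'][6].round(3))
    print('shift tool',(Q.T@(np.array(xyz)-st['tcp_pos'])).round(4),'turn',round(t,3),'(or +-pi)')
E
python3 - <<'E'
import cv2
from h import *
i=cv2.imread('pics/top0.png')
a=cv2.resize(i[175:240,170:330],None,fx=5,fy=5,interpolation=2);cv2.imwrite('pics/a.png',a)
b=cv2.resize(i[165:235,300:400],None,fx=7,fy=7,interpolation=2);cv2.imwrite('pics/b.png',b)
E
```

```text
(no output)
```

View pics/a.png

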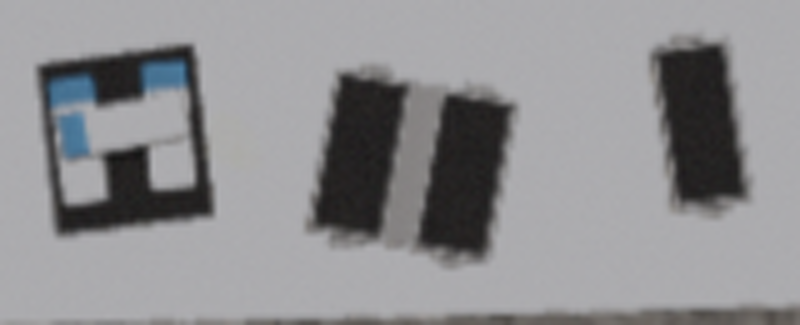

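View pics/b.png

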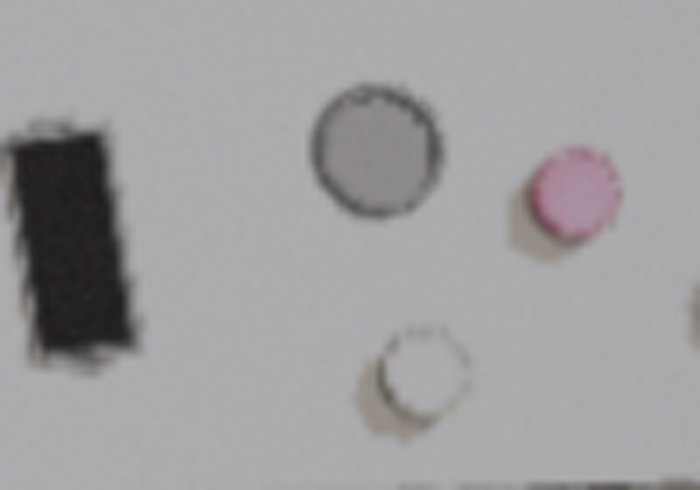

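Crop a: top mailer corners ≈(58,112),(64,158),(190,138),(185,90), lower ones either side; bay floors visible. Crop b: stand centre (377,150), white pot lid (426,373).

```bash
python3 - <<'E'
from h import *
A=lambda p,k,o:(np.array(p,float)+.5)/k-.5+np.array(o)
a=lambda p:A(p,5,(170,175)); b=lambda p:A(p,7,(300,165))
def rect(n,p,z):
    w=ray('top',a(p),z);(c,s,_)=cv2.minAreaRect((w*1000).astype(np.float32));e=[w[(i+1)%4]-w[i] for i in range(4)]
    L=max(e,key=np.linalg.norm);print(n,w.mean(0).round(4),'size',np.round(s,1),'longyaw',round(np.arctan2(L[1],L[0])%np.pi,3))
rect('top',[(58,112),(64,158),(190,138),(185,90)],.026)
rect('lowL',[(49,77),(94,73),(107,202),(64,207)],.014)
rect('lowR',[(140,65),(186,60),(196,188),(152,192)],.014)
rect('twinL',[(340,75),(405,82),(380,235),(312,228)],.004)
rect('twinR',[(445,95),(512,103),(487,255),(420,245)],.004)
rect('single',[(657,50),(722,45),(745,197),(680,205)],.004)
print('stand',ray('top',b((377,150)),.012),'pot',ray('top',b((426,373)),.038),'pink',ray('top',b((577,193)),.038))
i=0
for n,p in(('t1',(213,289)),('t2',(213,341))):print(n,ray('top',A(p,1.5,(0,0)),.058))
E
```

```text
top [0.5181 0.1668] size [32.7 87.9] longyaw 1.714
lowL [0.5099 0.2   ] size [89.5 31.1] longyaw 0.106
lowR [0.5174 0.1383] size [87.5 31.7] longyaw 0.062
twinL [0.4952 0.0096] size [ 46.3 108.2] longyaw 2.939
twinR [ 0.4799 -0.0625] size [ 45.8 105.4] longyaw 2.95
single [ 0.5095 -0.2231] size [107.6  44.5] longyaw 0.11
stand [[ 0.55013737 -0.37311684]] pot [[ 0.43973467 -0.38682013]] pink [[ 0.5235952  -0.46444128]]
t1 [[0.54328796 0.33954083]]
t2 [[0.42750782 0.33986844]]
```

```bash
python3 - <<'E'
from h import *
go([.517,.168,.2],1.714-np.pi/2); print(R(env.get_state()['eef_rot']).round(3))
E
```

```text
tcp [ 0.2083 -0.5083  0.2303] zaxis [-0.001  0.002 -1.   ] closeyaw -1.182 q7 -0.027
shift tool [ 0.5421 -0.5087  0.0314] turn -1.325 (or +-pi)
[[ 0.925  0.379 -0.001]
 [ 0.379 -0.925  0.002]
 [-0.    -0.002 -1.   ]]
```

Rotation 0.125*10=1.25 per call while translation .417 per call. Fine.

Units first: shifts go in shares of 0.75 m and turns go in shares of pi/2 rad. So 0.54 m / 0.75 = 0.72, -0.51 m / 0.75 = -0.68, -1.32 rad / 1.5708 = -0.8403.

Emit:
pendant(
  moves={"increments": [[0.72, -0.68, 0.04, -0.8403, 0.06], [0.72, -0.68, 0.04, -0.8403, 0.06], [0.72, -0.68, 0.04, -0.8403, 0.06], [0.72, -0.68, 0.04, -0.8403, 0.06], [0.72, -0.68, 0.04, -0.8403, 0.06], [0.72, -0.68, 0.04, -0.8403, 0.06], [0.72, -0.68, 0.04, -0.8403, 0.06], [0.72, -0.68, 0.04, -0.8403, 0.06], [0.72, -0.68, 0.04, -0.8403, 0.06], [0.72, -0.68, 0.04, -0.8403, 0.06]]},
)

```text
t: 0.93
tcp_pos: [0.3802, -0.1277, 0.2143]
eef_rot: [2.138, 2.302, -0.001]
force: [1.4, -0.9, -0.7]
finger_gap: 0.0601
grasp_force: 0.0
```

```bash
python3 - <<'E'
from h import *
go([.517,.168,.2],1.714-np.pi/2)
E
```

```text
tcp [ 0.3802 -0.1277  0.2143] zaxis [-0. -0. -1.] closeyaw 0.074 q7 0.341
shift tool [0.2848 0.1583 0.0141] turn -0.069 (or +-pi)
```

To row units: 0.28 m / 0.75 = 0.3733, 0.155 m / 0.75 = 0.2067, -0.07 rad / 1.5708 = -0.0446.

Emit:
pendant(
  moves={"increments": [[0.3733, 0.2067, 0.016, -0.0446, 0.05], [0.3733, 0.2067, 0.016, -0.0446, 0.05], [0.3733, 0.2067, 0.016, -0.0446, 0.05], [0.3733, 0.2067, 0.016, -0.0446, 0.05], [0.3733, 0.2067, 0.016, -0.0446, 0.05], [0.3733, 0.2067, 0.016, -0.0446, 0.05], [0.3733, 0.2067, 0.016, -0.0446, 0.05], [0.3733, 0.2067, 0.016, -0.0446, 0.05], [0.3733, 0.2067, 0.016, -0.0446, 0.05], [0.3733, 0.2067, 0.016, -0.0446, 0.05]]},
)

```text
t: 1.77
tcp_pos: [0.5151, 0.1624, 0.2016]
eef_rot: [-2.056, -2.372, 0.001]
force: [-0.4, -0.0, -0.1]
finger_gap: 0.0501
grasp_force: 0.0
```

```bash
python3 - <<'E'
from h import *
s,p,d=shot('wrist','w1'); print(s['tcp_pos'],s['eef_rot'])
np.save('pics/w1s.npy',np.r_[s['tcp_pos'],s['eef_rot']])
cv2.imwrite('pics/w1b.png',cv2.resize(p[:,:,::-1],(768,576),interpolation=2))
E
```

```text
[0.51512523 0.16237697 0.20157   ] [-2.05617536e+00 -2.37231951e+00  1.23615355e-03]
```

View pics/w1b.png

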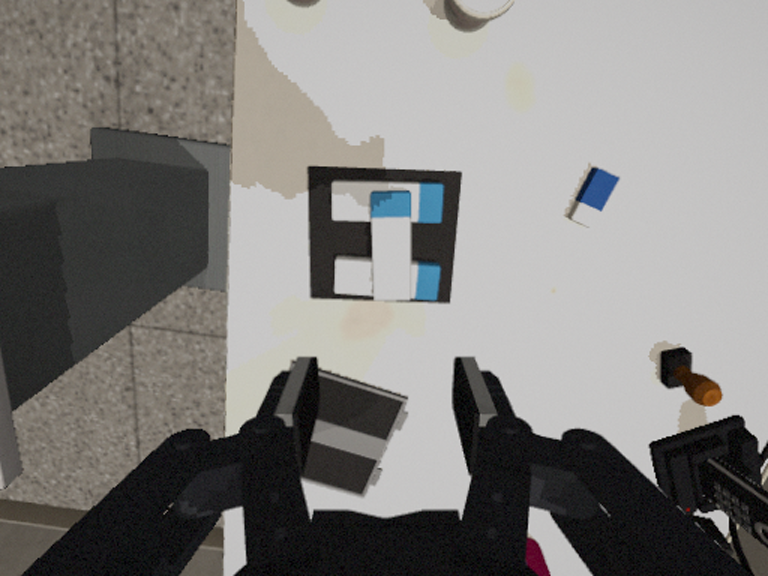

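Wrist view: top mailer corners (371,192),(411,192),(411,301),(371,301); lower ones (331,181)-(442,222) and (335,256)-(438,300).

```bash
cat >> h.py <<'E'
def rectw(n,p,z,st,k=1.5,o=(0,0),cam='wrist'):
    w=ray(cam,(np.array(p,float)+.5)/k-.5+np.array(o),z,st)
    (c,s,_)=cv2.minAreaRect((w*1000).astype(np.float32));e=[w[(i+1)%4]-w[i] for i in range(4)]
    i=np.argmax([np.linalg.norm(v) for v in e]);L=e[i]-e[(i+2)%4];y=np.arctan2(L[1],L[0])%np.pi
    print(n,w.mean(0).round(4),'size',np.round(s,1),'longyaw',round(y,3));return w.mean(0),y
E
python3 - <<'E'
from h import *
v=np.load('pics/w1s.npy');s={'tcp_pos':v[:3],'eef_rot':v[3:]}
c,y=rectw('top',[(371,192),(411,192),(411,301),(371,301)],.026,s)
rectw('A',[(331,181),(443,184),(442,222),(331,221)],.014,s)
rectw('B',[(335,256),(440,263),(438,300),(334,296)],.014,s)
go([*c,.08],y-np.pi/2)
E
```

```text
top [0.5189 0.1667] size [31.8 85.3] longyaw 1.717
A [0.511  0.1995] size [86.  30.3] longyaw 0.125
B [0.5199 0.1383] size [85.6 34.1] longyaw 0.088
tcp [0.5153 0.1601 0.2017] zaxis [-0.002 -0.001 -1.   ] closeyaw 0.139 q7 -0.402
shift tool [0.0062 0.0048 0.1216] turn -0.007 (or +-pi)
```

To row units: 0.14 m / 0.75 = 0.1867, 0.11 m / 0.75 = 0.1467.

Emit:
pendant(
  moves={"increments": [[0.008, 0.0067, 0.0533, 0, 0.05], [0.008, 0.0067, 0.1067, 0, 0.05], [0.008, 0.0067, 0.1467, 0, 0.05], [0.008, 0.0067, 0.1867, 0, 0.05], [0.008, 0.0067, 0.1867, 0, 0.05], [0.008, 0.0067, 0.1867, 0, 0.05], [0.008, 0.0067, 0.1867, 0, 0.05]]},
)

```text
t: 2.4
tcp_pos: [0.5213, 0.1661, 0.0643]
eef_rot: [2.064, 2.366, 0.003]
force: [-0.0, -0.1, 0.2]
finger_gap: 0.0497
grasp_force: 0.0
```

```bash
python3 - <<'E'
from h import *
go([.519,.1668,.017],1.717-np.pi/2)
s,p,d=shot('wrist','w2');go([.519,.1668,.017],1.717-np.pi/2)
np.save('pics/w2s.npy',np.r_[s['tcp_pos'],s['eef_rot']])
E
```

```text
tcp [0.5213 0.1661 0.0643] zaxis [ 0.003  0.    -1.   ] closeyaw 0.136 q7 -0.502
shift tool [ 0.001  -0.0023  0.0473] turn -0.01 (or +-pi)
tcp [0.5219 0.1668 0.065 ] zaxis [ 0.004  0.001 -1.   ] closeyaw 0.137 q7 -0.502
shift tool [ 0.0004 -0.003   0.0479] turn -0.01 (or +-pi)
```

View pics/w2.png

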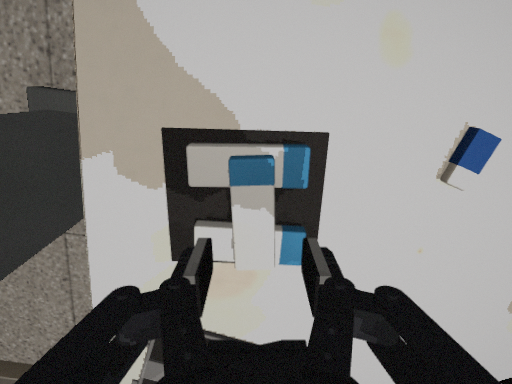

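Mailer centred between fingers (mailer x≈253, fingers mid ≈257). Descend and close.

To row units: 0.046 m / 0.75 = 0.0613, 0.02 m / 0.75 = 0.0267, -0.01 rad / 1.5708 = -0.0064.

Emit:
pendant(
  moves={"increments": [[0.0013, -0.004, 0.0267, -0.0064, 0.05], [0.0013, -0.004, 0.0467, -0.0064, 0.05], [0.0013, -0.004, 0.0613, -0.0064, 0.05], [0.0013, -0.004, 0.0613, -0.0064, 0.05], [0.0013, -0.004, 0.0613, -0.0064, 0.05], [0.0013, -0.004, 0.0613, -0.0064, 0.05]]},
)

```text
t: 2.95
tcp_pos: [0.5181, 0.1679, 0.0179]
eef_rot: [2.05, 2.378, 0.004]
force: [0.5, 0.1, -0.4]
finger_gap: 0.0497
grasp_force: 0.0
```

```bash
python3 - <<'E'
from h import *
go([.519,.1668,.017],1.717-np.pi/2)
E
```

```text
tcp [0.5181 0.1679 0.0179] zaxis [ 0.003  0.001 -1.   ] closeyaw 0.148 q7 -0.533
shift tool [-0.0013  0.0007  0.0009] turn 0.002 (or +-pi)
```

Emit:
pendant(
  moves={"increments": [[0, 0, 0, 0, 0.04], [0, 0, 0, 0, 0.02], [0, 0, 0, 0, 0], [0, 0, 0, 0, 0], [0, 0, 0, 0, 0], [0, 0, 0, 0, 0]]},
)

```text
t: 3.45
tcp_pos: [0.5179, 0.1679, 0.0179]
eef_rot: [2.05, 2.379, 0.003]
force: [-1.2, -0.7, 5.2]
finger_gap: 0.0281
grasp_force: 59.7
```

To row units: -0.1 m / 0.75 = -0.1333, -0.08 m / 0.75 = -0.1067.

Emit:
pendant(
  moves={"increments": [[0, 0, -0.0053, 0, 0], [0, 0, -0.02, 0, 0], [0, 0, -0.0533, 0, 0], [0, 0, -0.1067, 0, 0], [0, 0, -0.1333, 0, 0], [0, 0, -0.1333, 0, 0], [0, 0, -0.1333, 0, 0]]},
)

```text
t: 4.03
tcp_pos: [0.5178, 0.1679, 0.1184]
eef_rot: [2.05, 2.378, 0.005]
force: [0.3, 0.2, -0.5]
finger_gap: 0.0282
grasp_force: 59.2
```

```bash
python3 - <<'E'
from h import *
s,p,d=shot('wrist','w3');go([.509,-.223,.1],.11+np.pi/2)
E
```

```text
tcp [0.5166 0.1672 0.1167] zaxis [ 0. -0. -1.] closeyaw 0.148 q7 -0.458
shift tool [-0.3848 -0.0651  0.0169] turn -1.533 (or +-pi)
```

View pics/w3.png

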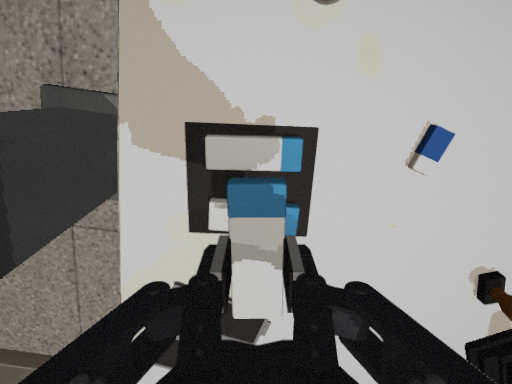

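To row units: -0.385 m / 0.75 = -0.5133, -0.12 m / 0.75 = -0.16, 1.25 rad / 1.5708 = 0.7958.

Emit:
pendant(
  moves={"increments": [[-0.0533, -0.0067, 0, 0.0764, 0], [-0.1067, -0.02, 0, 0.1592, 0], [-0.16, -0.0267, 0, 0.2355, 0], [-0.2133, -0.04, 0, 0.3183, 0], [-0.2667, -0.0467, 0, 0.3947, 0], [-0.32, -0.0533, 0, 0.4775, 0], [-0.3733, -0.0667, 0, 0.5539, 0], [-0.4267, -0.0733, 0, 0.6366, 0], [-0.48, -0.08, 0, 0.713, 0], [-0.5133, -0.0867, 0, 0.7958, 0]]},
)

```text
t: 4.92
tcp_pos: [0.5068, -0.2287, 0.1145]
eef_rot: [3.057, 0.719, -0.007]
force: [0.4, -1.5, -0.2]
finger_gap: 0.0281
grasp_force: 59.3
```

Emit:
pendant(
  moves={"increments": [[0, 0, 0, 0.0764, 0], [0, 0, 0, 0.1528, 0], [0, 0, 0, 0.2292, 0], [0, 0, 0, 0.2292, 0], [0, 0, 0, 0.2292, 0]]},
)

```text
t: 5.33
tcp_pos: [0.5081, -0.2225, 0.1149]
eef_rot: [-3.135, -0.184, 0.005]
force: [0.7, -0.1, 0.2]
finger_gap: 0.0278
grasp_force: 59.3
```

```bash
python3 - <<'E'
from h import *
s,p,d=shot('wrist','w4');go([.509,-.223,.02],.11+np.pi/2)
np.save('pics/w4s.npy',np.r_[s['tcp_pos'],s['eef_rot']])
E
```

```text
tcp [ 0.5085 -0.2225  0.1153] zaxis [-0.002  0.001 -1.   ] closeyaw -1.454 q7 -1.15
shift tool [0.0007 0.0007 0.0953] turn 0.007 (or +-pi)
```

View pics/w4.png

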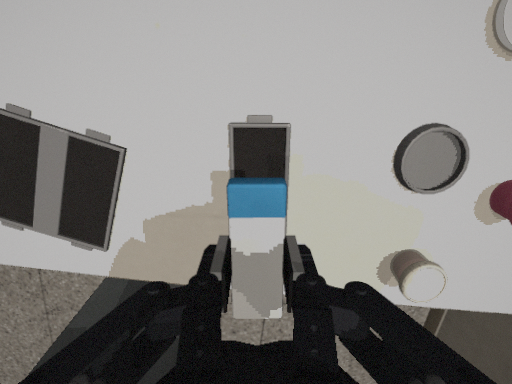

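Single tray far end outer corners (230,123),(290,124), mailer aligned in front; stand rim centre ≈(431,158), pot lid ≈(424,281).

```bash
python3 - <<'E'
from h import *
v=np.load('pics/w4s.npy');s={'tcp_pos':v[:3],'eef_rot':v[3:]}
e=ray('wrist',[(230,123),(290,124)],.006,s);print(e,np.linalg.norm(e[1]-e[0]));t=e[1]-e[0];yaw=np.arctan2(t[1],t[0])+np.pi/2
print('tray yaw',yaw,'centre',e.mean(0)-.056*np.array([np.cos(.11),np.sin(.11)]))
print('stand',ray('wrist',[(431,158)],.012,s),'pot',ray('wrist',[(424,281)],.038,s))
E
```

```text
[[ 0.56393134 -0.19280089]
 [ 0.5691239  -0.24422982]] 0.05169040644620752
tray yaw 0.10062479759133858 centre [ 0.51086608 -0.22466294]
stand [[ 0.55573382 -0.37187283]] pot [[ 0.44637639 -0.38598024]]
```

To row units: 0.107 m / 0.75 = 0.1427, 0.001 m / 0.75 = 0.0013.

Emit:
pendant(
  moves={"increments": [[0.0013, 0.0013, 0.0533, 0, 0], [0.0013, 0.0013, 0.1, 0, 0], [0.0013, 0.0013, 0.12, 0, 0], [0.0013, 0.0013, 0.1333, 0, 0], [0.0013, 0.0013, 0.1427, 0, 0], [0.0013, 0.0013, 0.1427, 0, 0], [0.0013, 0.0013, 0.1427, 0, 0]]},
)

```text
t: 5.97
tcp_pos: [0.5113, -0.2241, 0.0102]
eef_rot: [3.136, 0.18, 0.002]
force: [0.2, -0.2, 0.2]
finger_gap: 0.0277
grasp_force: 59.3
```

To row units: 0.003 m / 0.75 = 0.004.

Emit:
pendant(
  moves={"increments": [[0, 0, 0.004, 0, 0], [0, 0, 0.004, 0, 0], [0, 0, 0.004, 0, 0], [0, 0, 0.004, 0, 0.036], [0, 0, 0.004, 0, 0.045], [0, 0, 0.004, 0, 0.045], [0, 0, 0.004, 0, 0.045]]},
)

```text
t: 6.55
tcp_pos: [0.5106, -0.2239, 0.0067]
eef_rot: [3.136, 0.179, 0.001]
force: [0.1, -0.4, 1.2]
finger_gap: 0.0454
grasp_force: 0.0
```

Emit:
pendant(
  moves={"increments": [[0, 0, -0.0133, 0, 0.045], [0, 0, -0.0533, 0, 0.045], [0, 0, -0.1067, 0, 0.045], [0, 0, -0.16, 0, 0.045], [0, 0, -0.16, 0, 0.045]]},
)

```text
t: 6.97
tcp_pos: [0.5167, -0.2259, 0.1362]
eef_rot: [3.129, 0.179, 0.026]
force: [1.0, -0.6, 0.9]
finger_gap: 0.045
grasp_force: 0.0
```

```bash
python3 - <<'E'
from h import *
s,p,d=shot('wrist','w5');
cv2.imwrite('pics/w5b.png',cv2.resize(p[100:384,150:400,::-1],None,fx=2,fy=2,interpolation=2))
np.save('pics/w5s.npy',np.r_[s['tcp_pos'],s['eef_rot']])
go([.511,.1995,.13],.125+np.pi/2)
E
```

```text
tcp [ 0.5147 -0.2253  0.1328] zaxis [ 0.012 -0.005 -1.   ] closeyaw -1.457 q7 -1.15
shift tool [ 0.0446 -0.4225  0.0006] turn -0.011 (or +-pi)
```

View pics/w5b.png

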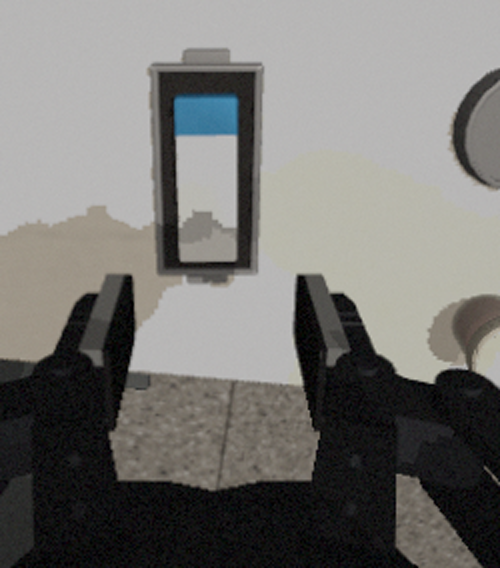

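Flat in the single tray. Now to the lower mailers.

To row units: -0.4 m / 0.75 = -0.5333, -0.16 m / 0.75 = -0.2133.

Emit:
pendant(
  moves={"increments": [[0.0053, -0.0533, -0.0133, 0, 0.045], [0.0133, -0.1067, -0.0267, 0, 0.045], [0.02, -0.16, -0.04, 0, 0.045], [0.0267, -0.2133, -0.04, 0, 0.045], [0.032, -0.2667, -0.04, 0, 0.045], [0.0373, -0.32, -0.04, 0, 0.045], [0.0427, -0.3733, -0.04, 0, 0.045], [0.048, -0.4267, -0.04, 0, 0.045], [0.0533, -0.48, -0.04, 0, 0.045], [0.0587, -0.5333, -0.04, 0, 0.045]]},
)

```text
t: 7.85
tcp_pos: [0.5078, 0.1801, 0.1561]
eef_rot: [3.136, 0.178, -0.002]
force: [1.8, 0.8, 0.4]
finger_gap: 0.0449
grasp_force: 0.0
```

Emit:
pendant(
  moves={"increments": [[0, -0.0267, 0, -0.0064, 0.045], [0, -0.0267, 0, -0.0064, 0.045], [0, -0.0267, 0, -0.0064, 0.045], [0, -0.0267, 0, -0.0064, 0.045]]},
)

```text
t: 8.18
tcp_pos: [0.5063, 0.1968, 0.1558]
eef_rot: [3.134, 0.192, -0.002]
force: [-0.1, -1.1, -0.1]
finger_gap: 0.0447
grasp_force: 0.0
```

```bash
python3 - <<'E'
from h import *
s,p,d=shot('wrist','w6');
cv2.imwrite('pics/w6b.png',cv2.resize(p[:,:,::-1],(768,576),interpolation=2))
np.save('pics/w6s.npy',np.r_[s['tcp_pos'],s['eef_rot']])
go([.511,.1995,.13],.125+np.pi/2)
E
```

```text
tcp [0.5066 0.1961 0.1559] zaxis [-0.001 -0.002 -1.   ] closeyaw -1.45 q7 -1.985
shift tool [ 0.0048 -0.0029  0.0259] turn -0.004 (or +-pi)
```

View pics/w6b.png

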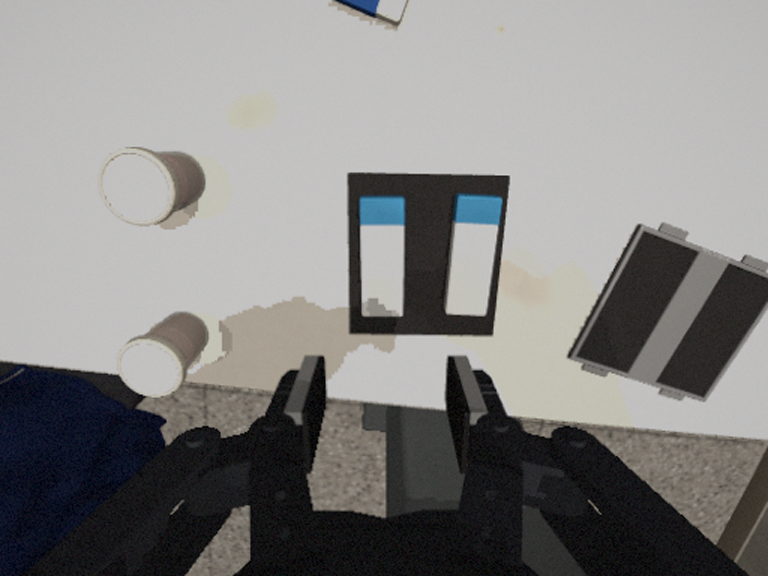

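Mailers undisturbed: A corners (360,196),(405,197),(404,317),(362,315); B (457,195),(502,196),(491,316),(447,314); twin tray outer corners (641,225),(569,357),(705,399).

```bash
python3 - <<'E'
from h import *
v=np.load('pics/w6s.npy');s={'tcp_pos':v[:3],'eef_rot':v[3:]}
A,ya=rectw('A',[(360,196),(405,197),(404,317),(362,315)],.014,s)
B,yb=rectw('B',[(457,195),(502,196),(491,316),(447,314)],.014,s)
w=ray('wrist',(np.array([(641,225),(569,357),(705,399)])+.5)/1.5-.5,.006,s)
print('twin',(w[0]+w[2])/2,np.linalg.norm(w[1]-w[0]),np.linalg.norm(w[2]-w[1]),'yaw',np.arctan2(*(w[0]-w[1])[::-1]),np.arctan2(*(w[2]-w[1])[::-1])+np.pi/2)
go([*A,.005],ya+np.pi/2)
E
```

```text
A [0.5117 0.1988] size [86.  30.2] longyaw 0.124
B [0.5201 0.1366] size [85.5 31.9] longyaw 0.105
twin [ 0.49017372 -0.02635   ] 0.10920208433421195 0.12486570054513425 yaw -0.2153936651706844 -0.19949083865539952
tcp [0.5066 0.1961 0.1559] zaxis [-0.001 -0.002 -1.   ] closeyaw -1.45 q7 -1.985
shift tool [ 0.0055 -0.0024  0.1509] turn -0.003 (or +-pi)
```

To row units: 0.15 m / 0.75 = 0.2, -0.003 m / 0.75 = -0.004.

Emit:
pendant(
  moves={"increments": [[0.0067, -0.004, 0.0533, 0, 0.045], [0.0067, -0.004, 0.1067, 0, 0.045], [0.0067, -0.004, 0.1533, 0, 0.045], [0.0067, -0.004, 0.18, 0, 0.045], [0.0067, -0.004, 0.1933, 0, 0.045], [0.0067, -0.004, 0.2, 0, 0.045], [0.0067, -0.004, 0.2, 0, 0.045], [0.0067, -0.004, 0.2, 0, 0.045]]},
)

```text
t: 8.9
tcp_pos: [0.5125, 0.202, 0.0078]
eef_rot: [-3.135, -0.193, -0.004]
force: [0.2, -0.1, -0.2]
finger_gap: 0.0451
grasp_force: 0.0
```

```bash
python3 -c "
from h import *
go([.5117,.1988,.0055],.124+np.pi/2)"
```

```text
tcp [0.5125 0.202  0.0078] zaxis [ 0.003  0.001 -1.   ] closeyaw -1.448 q7 -2.06
shift tool [-0.0012  0.0031  0.0023] turn -0.001 (or +-pi)
```

To row units: 0.003 m / 0.75 = 0.004, 0.002 m / 0.75 = 0.0027.

Emit:
pendant(
  moves={"increments": [[-0.0013, 0.004, 0.0027, 0, 0.045], [-0.0013, 0.004, 0.0027, 0, 0.045], [-0.0013, 0.004, 0.0027, 0, 0.03], [-0.0013, 0.004, 0.0027, 0, 0], [-0.0013, 0.004, 0.0027, 0, 0], [-0.0013, 0.004, 0.0027, 0, 0], [-0.0013, 0.004, 0.0027, 0, 0], [-0.0013, 0.004, 0.0027, 0, 0]]},
)

```text
t: 9.57
tcp_pos: [0.5113, 0.1992, 0.0057]
eef_rot: [-3.135, -0.194, -0.003]
force: [-0.9, -0.7, 6.3]
finger_gap: 0.0282
grasp_force: 60.7
```

Emit:
pendant(
  moves={"increments": [[0, 0, -0.0053, 0, 0], [0, 0, -0.0267, 0, 0], [0, 0, -0.0667, 0, 0], [0, 0, -0.12, 0, 0], [0, 0, -0.1333, 0, 0], [0, 0, -0.1333, 0, 0]]},
)

```text
t: 10.07
tcp_pos: [0.5134, 0.2007, 0.1088]
eef_rot: [-3.133, -0.194, -0.014]
force: [1.1, 0.1, 0.0]
finger_gap: 0.0284
grasp_force: 60.0
```

```bash
python3 -c "
from h import *
go([.482,-.0617,.1],-.2+np.pi/2)"
```

```text
tcp [0.5134 0.2007 0.1088] zaxis [ 0.009  0.004 -1.   ] closeyaw -1.447 q7 -2.006
shift tool [-0.0637  0.2565  0.0076] turn 0.324 (or +-pi)
```

To row units: 0.256 m / 0.75 = 0.3413, 0.22 m / 0.75 = 0.2933, 0.325 rad / 1.5708 = 0.2069.

Emit:
pendant(
  moves={"increments": [[-0.012, 0.048, 0, 0.0318, 0], [-0.024, 0.0973, 0, 0.0637, 0], [-0.036, 0.1467, 0, 0.0955, 0], [-0.048, 0.196, 0, 0.1273, 0], [-0.06, 0.244, 0, 0.1592, 0], [-0.072, 0.2933, 0, 0.191, 0], [-0.0853, 0.3413, 0, 0.2069, 0], [-0.0853, 0.3413, 0, 0.2069, 0], [-0.0853, 0.3413, 0, 0.2069, 0], [-0.0853, 0.3413, 0, 0.2069, 0]]},
)

```text
t: 10.9
tcp_pos: [0.4777, -0.0623, 0.1035]
eef_rot: [-3.125, 0.315, 0.003]
force: [-0.5, 0.3, -0.8]
finger_gap: 0.0279
grasp_force: 59.9
```

```bash
python3 - <<'E'
from h import *
s,p,d=shot('wrist','w7');
cv2.imwrite('pics/w7b.png',cv2.resize(p[:,:,::-1],(768,576),interpolation=2))
np.save('pics/w7s.npy',np.r_[s['tcp_pos'],s['eef_rot']])
go([.482,-.0617,.0075],-.2+np.pi/2)
E
```

```text
tcp [ 0.4781 -0.0613  0.1037] zaxis [-0.001  0.001 -1.   ] closeyaw -1.77 q7 -1.754
shift tool [ 0.0041 -0.0003  0.0962] turn 0.001 (or +-pi)
```

View pics/w7b.png

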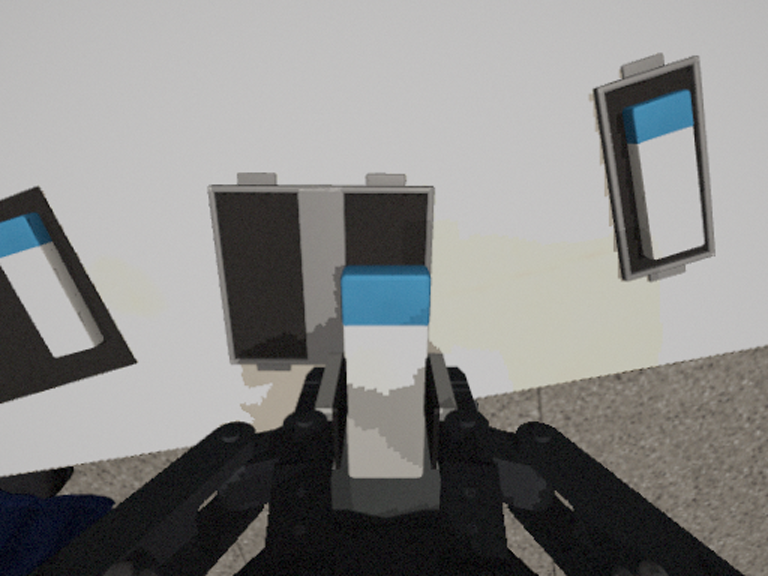

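Aligned; twin tray far corners (209,187),(434,187), near-left (231,362). Check the bay centres.

```bash
python3 - <<'E'
from h import *
v=np.load('pics/w7s.npy');s={'tcp_pos':v[:3],'eef_rot':v[3:]}
w=ray('wrist',(np.array([(209,187),(434,187),(231,363)])+.5)/1.5-.5,.006,s)
c=(w[1]+w[2])/2;t=w[1]-w[0];y=np.arctan2(t[1],t[0])+np.pi/2;n=np.array([-np.sin(y),np.cos(y)])
print(c,y,np.linalg.norm(t),np.linalg.norm(w[2]-w[0]),'L',c+.036*n,'R',c-.036*n)
go([*(c-.036*n),.0075],y+np.pi/2)
E
```

```text
[ 0.4891184  -0.02817054] -0.2035256318499994 0.12397361143032684 0.10976079564804211 L [0.49639485 0.00708642] R [ 0.48184196 -0.06342751]
tcp [ 0.4781 -0.0613  0.1037] zaxis [-0.001  0.001 -1.   ] closeyaw -1.77 q7 -1.754
shift tool [0.0043 0.0014 0.0962] turn 0.004 (or +-pi)
```

To row units: 0.094 m / 0.75 = 0.1253, 0.085 m / 0.75 = 0.1133.

Emit:
pendant(
  moves={"increments": [[0.0053, 0.0013, 0.0533, 0, 0], [0.0053, 0.0013, 0.0933, 0, 0], [0.0053, 0.0013, 0.1133, 0, 0], [0.0053, 0.0013, 0.1253, 0, 0], [0.0053, 0.0013, 0.1253, 0, 0], [0.0053, 0.0013, 0.1253, 0, 0], [0.0053, 0.0013, 0.1253, 0, 0]]},
)

```text
t: 11.53
tcp_pos: [0.4837, -0.0641, 0.0116]
eef_rot: [-3.126, 0.313, -0.004]
force: [0.4, 0.4, 0.8]
finger_gap: 0.028
grasp_force: 60.0
```

```bash
python3 -c "
from h import *
go([.482,-.0627,.0070],-.202+np.pi/2)"
```

```text
tcp [ 0.4837 -0.0641  0.0116] zaxis [ 0.003 -0.    -1.   ] closeyaw -1.771 q7 -1.792
shift tool [-0.0019 -0.0011  0.0046] turn 0.002 (or +-pi)
```

To row units: 0.004 m / 0.75 = 0.0053, -0.002 m / 0.75 = -0.0027.

Emit:
pendant(
  moves={"increments": [[-0.0027, -0.0013, 0.0053, 0, 0], [-0.0027, -0.0013, 0.0053, 0, 0], [-0.0027, -0.0013, 0.0053, 0, 0], [-0.0027, -0.0013, 0.0053, 0, 0.036], [-0.0027, -0.0013, 0.0053, 0, 0.045], [-0.0027, -0.0013, 0.0053, 0, 0.045], [-0.0027, -0.0013, 0.0053, 0, 0.045]]},
)

```text
t: 12.12
tcp_pos: [0.4806, -0.0635, 0.0066]
eef_rot: [3.126, -0.316, 0.0]
force: [-0.3, 0.8, 0.4]
finger_gap: 0.0453
grasp_force: 0.0
```

Emit:
pendant(
  moves={"increments": [[0, 0, -0.0133, 0, 0.045], [0, 0, -0.0533, 0, 0.045], [0, 0, -0.1067, 0, 0.045], [0, 0, -0.1333, 0, 0.045], [0, 0, -0.1333, 0, 0.045]]},
)

```text
t: 12.53
tcp_pos: [0.4851, -0.0637, 0.1125]
eef_rot: [3.125, -0.315, 0.019]
force: [0.7, 0.2, 0.3]
finger_gap: 0.045
grasp_force: 0.0
```

```bash
python3 -c "
from h import *
go([.520,.137,.1],.105+np.pi/2)"
```

```text
tcp [ 0.4851 -0.0637  0.1125] zaxis [ 0.012 -0.002 -1.   ] closeyaw -1.772 q7 -1.753
shift tool [-0.0061 -0.2036  0.0125] turn -0.306 (or +-pi)
```

To row units: -0.204 m / 0.75 = -0.272, -0.16 m / 0.75 = -0.2133, -0.306 rad / 1.5708 = -0.1948.

Emit:
pendant(
  moves={"increments": [[-0.0013, -0.0533, 0, -0.0382, 0.045], [-0.0027, -0.1067, 0, -0.0764, 0.045], [-0.004, -0.16, 0, -0.1146, 0.045], [-0.0053, -0.2133, 0, -0.1528, 0.045], [-0.0067, -0.272, 0, -0.1948, 0.045], [-0.008, -0.272, 0, -0.1948, 0.045], [-0.008, -0.272, 0, -0.1948, 0.045], [-0.008, -0.272, 0, -0.1948, 0.045], [-0.008, -0.272, 0, -0.1948, 0.045]]},
)

```text
t: 13.28
tcp_pos: [0.5152, 0.1354, 0.1061]
eef_rot: [3.136, 0.16, -0.002]
force: [0.2, -0.1, -0.9]
finger_gap: 0.0447
grasp_force: 0.0
```

```bash
python3 - <<'E'
from h import *
s,p,d=shot('wrist','w8');
cv2.imwrite('pics/w8b.png',cv2.resize(p[:,:,::-1],(768,576),interpolation=2))
np.save('pics/w8s.npy',np.r_[s['tcp_pos'],s['eef_rot']])
go([.520,.137,.0055],.105+np.pi/2)
E
```

```text
tcp [0.5153 0.1352 0.1061] zaxis [-0.001 -0.002 -1.   ] closeyaw -1.469 q7 -1.904
shift tool [ 0.0049 -0.0015  0.1006] turn -0.004 (or +-pi)
```

View pics/w8b.png

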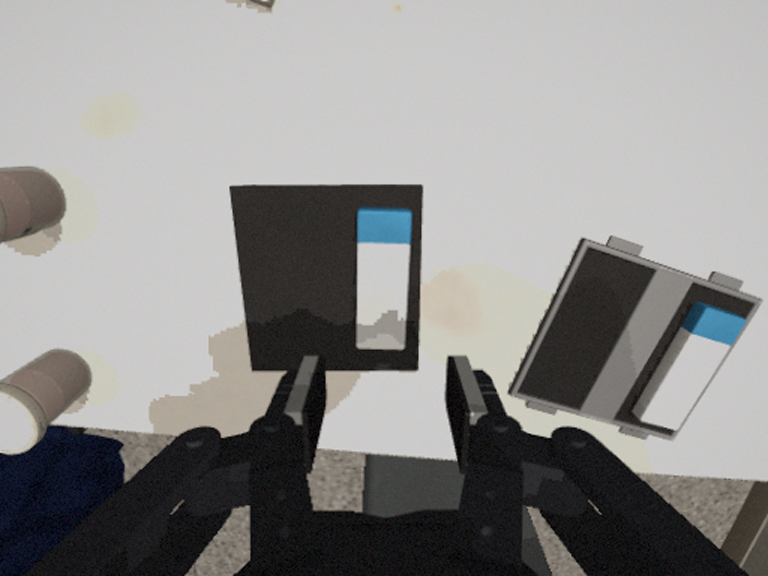

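First mailer lies in the right bay, B at (357,209),(411,210),(405,350),(356,347). Check the placing in tray coordinates.

```bash
python3 - <<'E'
from h import *
v=np.load('pics/w8s.npy');s={'tcp_pos':v[:3],'eef_rot':v[3:]}
px=lambda p:(np.array(p)+.5)/1.5-.5
w=ray('wrist',px([(583,238),(510,394),(676,438),(761,299)]),.006,s);c=w.mean(0)
t=w[0]-w[1]+w[3]-w[2];y=np.arctan2(t[1],t[0]);print('twin',c,y)
M=np.array([[np.cos(y),np.sin(y)],[-np.sin(y),np.cos(y)]])
m=ray('wrist',px([(696,303),(746,318),(672,432),(634,416)]),.015,s);print('mailer in tray frame\n',((m-c)@M.T).round(4))
B,yb=rectw('B',[(357,209),(411,210),(405,350),(356,347)],.014,s)
go([*B,.0055],yb+np.pi/2)
E
```

```text
twin [ 0.49028935 -0.02670916] -0.1900792680501721
mailer in tray frame
 [[ 0.0404 -0.0155]
 [ 0.0407 -0.051 ]
 [-0.0465 -0.0487]
 [-0.0421 -0.0173]]
B [0.5204 0.1375] size [85.4 29.9] longyaw 0.076
tcp [0.5153 0.1352 0.1061] zaxis [-0.001 -0.002 -1.   ] closeyaw -1.469 q7 -1.904
shift tool [ 0.0053 -0.0019  0.1006] turn 0.026 (or +-pi)
```

To row units: 0.1 m / 0.75 = 0.1333, 0.09 m / 0.75 = 0.12, 0.01 rad / 1.5708 = 0.0064.

Emit:
pendant(
  moves={"increments": [[0.0053, -0.0013, 0.0533, 0.0064, 0.045], [0.0053, -0.0013, 0.0933, 0.0064, 0.045], [0.0053, -0.0013, 0.12, 0.0064, 0.045], [0.0053, -0.0013, 0.1333, 0.0064, 0.045], [0.0053, -0.0013, 0.1333, 0.0064, 0.045], [0.0053, -0.0013, 0.1333, 0.0064, 0.045], [0.0053, -0.0013, 0.1333, 0.0064, 0.045]]},
)

```text
t: 13.92
tcp_pos: [0.5208, 0.1391, 0.008]
eef_rot: [-3.138, -0.147, -0.005]
force: [0.1, 1.1, -0.1]
finger_gap: 0.0447
grasp_force: 0.0
```

```bash
python3 -c "
from h import *
go([.5203,.1372,.0055],.09+np.pi/2)"
```

```text
tcp [0.5208 0.1391 0.008 ] zaxis [ 0.003  0.001 -1.   ] closeyaw -1.477 q7 -1.966
shift tool [-0.0007  0.0018  0.0025] turn 0.004 (or +-pi)
```

To row units: 0.002 m / 0.75 = 0.0027, -0.001 m / 0.75 = -0.0013.

Emit:
pendant(
  moves={"increments": [[-0.0013, 0.0027, 0.0027, 0, 0.045], [-0.0013, 0.0027, 0.0027, 0, 0.045], [-0.0013, 0.0027, 0.0027, 0, 0.03], [-0.0013, 0.0027, 0.0027, 0, 0], [-0.0013, 0.0027, 0.0027, 0, 0], [-0.0013, 0.0027, 0.0027, 0, 0], [-0.0013, 0.0027, 0.0027, 0, 0], [-0.0013, 0.0027, 0.0027, 0, 0]]},
)

```text
t: 14.58
tcp_pos: [0.5192, 0.1372, 0.0056]
eef_rot: [3.138, 0.149, 0.003]
force: [-0.9, -0.3, 6.1]
finger_gap: 0.0282
grasp_force: 60.6
```

Emit:
pendant(
  moves={"increments": [[0, 0, -0.0053, 0, 0], [0, 0, -0.0267, 0, 0], [0, 0, -0.0667, 0, 0], [0, 0, -0.0933, 0, 0], [0, 0, -0.0933, 0, 0], [0, 0, -0.0933, 0, 0]]},
)

```text
t: 15.08
tcp_pos: [0.5194, 0.1374, 0.0757]
eef_rot: [-3.138, -0.149, -0.005]
force: [-0.4, 0.1, -0.6]
finger_gap: 0.0278
grasp_force: 59.9
```

```bash
python3 -c "
from h import *
go([.4965,.0085,.07],-.2+np.pi/2)"
```

```text
tcp [0.5194 0.1374 0.0757] zaxis [ 0.003  0.001 -1.   ] closeyaw -1.476 q7 -1.927
shift tool [-0.035   0.1262  0.0055] turn 0.295 (or +-pi)
```

To row units: 0.126 m / 0.75 = 0.168, 0.108 m / 0.75 = 0.144, 0.295 rad / 1.5708 = 0.1878.

Emit:
pendant(
  moves={"increments": [[-0.0133, 0.048, 0, 0.0637, 0], [-0.0267, 0.096, 0, 0.1273, 0], [-0.04, 0.144, 0, 0.1878, 0], [-0.0467, 0.168, 0, 0.1878, 0], [-0.0467, 0.168, 0, 0.1878, 0], [-0.0467, 0.168, 0, 0.1878, 0], [-0.0467, 0.168, 0, 0.1878, 0]]},
)

```text
t: 15.67
tcp_pos: [0.4948, 0.0094, 0.0736]
eef_rot: [-3.125, 0.312, 0.003]
force: [0.1, -0.1, 0.1]
finger_gap: 0.0279
grasp_force: 59.9
```

```bash
python3 -c "
from h import *
go([.4965,.0085,.0067],-.2+np.pi/2)"
```

```text
tcp [0.4948 0.0094 0.0736] zaxis [-0.002  0.001 -1.   ] closeyaw -1.77 q7 -1.931
shift tool [0.002  0.0006 0.0669] turn 0.001 (or +-pi)
```

To row units: 0.066 m / 0.75 = 0.088, 0.064 m / 0.75 = 0.0853.

Emit:
pendant(
  moves={"increments": [[0.0013, 0, 0.04, 0, 0], [0.0013, 0, 0.0667, 0, 0], [0.0013, 0, 0.08, 0, 0], [0.0013, 0, 0.0853, 0, 0], [0.0013, 0, 0.088, 0, 0], [0.0013, 0, 0.088, 0, 0], [0.0013, 0, 0.088, 0, 0]]},
)

```text
t: 16.25
tcp_pos: [0.4975, 0.0085, 0.0093]
eef_rot: [-3.126, 0.313, -0.003]
force: [-0.6, -0.5, -0.5]
finger_gap: 0.028
grasp_force: 59.9
```

```bash
python3 -c "
from h import *
go([.4965,.0085,.0067],-.2+np.pi/2)"
```

```text
tcp [0.4975 0.0085 0.0093] zaxis [ 0.002  0.    -1.   ] closeyaw -1.77 q7 -1.963
shift tool [-0.001   0.0003  0.0026] turn 0.001 (or +-pi)
```

To row units: 0.003 m / 0.75 = 0.004, -0.001 m / 0.75 = -0.0013.

Emit:
pendant(
  moves={"increments": [[-0.0013, 0, 0.004, 0, 0], [-0.0013, 0, 0.004, 0, 0], [-0.0013, 0, 0.004, 0, 0], [-0.0013, 0, 0.004, 0, 0.036], [-0.0013, 0, 0.004, 0, 0.045], [-0.0013, 0, 0.004, 0, 0.045], [-0.0013, 0, 0.004, 0, 0.045]]},
)

```text
t: 16.83
tcp_pos: [0.4949, 0.0081, 0.0052]
eef_rot: [3.126, -0.314, -0.002]
force: [0.2, -0.2, 0.4]
finger_gap: 0.0451
grasp_force: 0.0
```

Emit:
pendant(
  moves={"increments": [[0, 0, -0.0133, 0, 0.045], [0, 0, -0.0533, 0, 0.045], [0, 0, -0.1067, 0, 0.045], [0, 0, -0.16, 0, 0.045], [0, 0, -0.2133, 0, 0.045], [0, 0, -0.2133, 0, 0.045], [0, 0, -0.2133, 0, 0.045]]},
)

```text
t: 17.42
tcp_pos: [0.4978, 0.0085, 0.1691]
eef_rot: [-3.125, 0.314, -0.012]
force: [-0.2, 0.2, -0.7]
finger_gap: 0.0448
grasp_force: 0.0
```

```bash
python3 -c "
from h import *
go([.43,-.386,.17],-.2+np.pi/2)"
```

```text
tcp [0.4978 0.0085 0.1691] zaxis [ 0.008 -0.    -1.   ] closeyaw -1.771 q7 -1.897
shift tool [ 0.0119  0.4001 -0.0013] turn -0.0 (or +-pi)
```

Units first: shifts go in shares of 0.75 m and turns go in shares of pi/2 rad. So 0.4 m / 0.75 = 0.5333, 0.36 m / 0.75 = 0.48.

Emit:
pendant(
  moves={"increments": [[0.0013, 0.0533, 0, 0, 0.07], [0.0027, 0.1067, 0, 0, 0.07], [0.004, 0.16, 0, 0, 0.07], [0.0053, 0.2133, 0, 0, 0.07], [0.008, 0.2667, 0, 0, 0.07], [0.0093, 0.32, 0, 0, 0.07], [0.0107, 0.3733, 0, 0, 0.07], [0.0133, 0.4267, 0, 0, 0.07], [0.016, 0.48, 0, 0, 0.07], [0.016, 0.5333, 0, 0, 0.07]]},
)

```text
t: 18.25
tcp_pos: [0.4264, -0.387, 0.1639]
eef_rot: [-3.124, 0.313, 0.004]
force: [0.9, 0.7, -0.0]
finger_gap: 0.07
grasp_force: 0.0
```

Emit:
pendant(
  moves={"increments": [[0, 0, 0, 0, 0.07], [0, 0, 0, 0, 0.07], [0, 0, 0, 0, 0.07]]},
)

```text
t: 18.5
tcp_pos: [0.4271, -0.3849, 0.1639]
eef_rot: [-3.123, 0.314, 0.004]
force: [-0.2, 0.4, -0.2]
finger_gap: 0.0704
grasp_force: 0.0
```

```bash
python3 - <<'E'
from h import *
s,p,d=shot('wrist','w9');
cv2.imwrite('pics/w9b.png',cv2.resize(p[:,:,::-1],(768,576),interpolation=2))
np.save('pics/w9s.npy',np.r_[s['tcp_pos'],s['eef_rot']])
go([.443,-.386,.1],-.2+np.pi/2)
E
```

```text
tcp [ 0.4279 -0.384   0.1643] zaxis [-0.001  0.003 -1.   ] closeyaw -1.769 q7 -1.087
shift tool [ 0.0153 -0.0009  0.0643] turn 0.002 (or +-pi)
```

View pics/w9b.png

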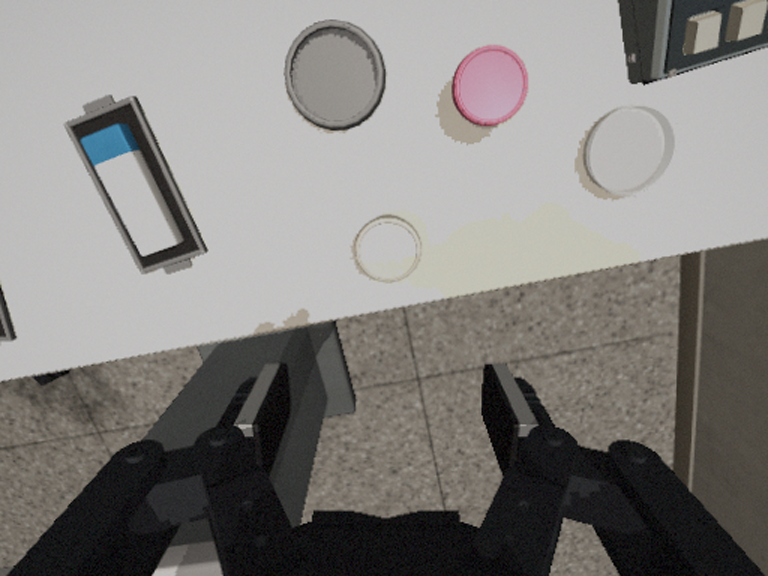

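Pot lid centre ≈(388,248) spanning x 355–422; stand rim centre ≈(336,75).

```bash
python3 - <<'E'
from h import *
v=np.load('pics/w9s.npy');s={'tcp_pos':v[:3],'eef_rot':v[3:]}
px=lambda p:(np.array(p)+.5)/1.5-.5
P=px([(388,248),(355,248),(422,248),(388,215),(388,282)])
print('pot',ray('wrist',P,.038,s));S=px([(336,75),(285,75),(386,75),(336,20),(336,130)]);print('stand',ray('wrist',S,.012,s))
d=np.load('pics/w9.npy');c=env.camera_params('wrist');T=c['tool_from_camera'];Q=R(s['eef_rot'])
for q in P[0],P[0]+[-40,15],px((490,85)):
    u=cv2.undistortPoints(q.reshape(1,1,2),c['intrinsics'],c['distortion'])[0,0];z=np.median(d[int(q[1])-2:int(q[1])+3,int(q[0])-2:int(q[0])+3])
    print('height',(Q@(T[:3,:3]@(np.r_[u,1]*z)+T[:3,3])+s['tcp_pos']))
go([.4397,-.386,.1],-.2+np.pi/2)
E
```

```text
pot [[ 0.44378034 -0.38972262]
 [ 0.44800055 -0.36893381]
 [ 0.4394432  -0.41113546]
 [ 0.46463507 -0.3939262 ]
 [ 0.42114708 -0.38516121]]
stand [[ 0.55272122 -0.37865464]
 [ 0.55925748 -0.34740714]
 [ 0.54643509 -0.40922233]
 [ 0.58239495 -0.38575131]
 [ 0.52102553 -0.3710378 ]]
height [ 0.44333451 -0.3896378   0.03622468]
height [ 4.26239702e-01 -3.40555695e-01  1.13321155e-04]
height [ 0.52655877 -0.46639017  0.03635138]
tcp [ 0.4279 -0.384   0.1643] zaxis [-0.001  0.003 -1.   ] closeyaw -1.769 q7 -1.087
shift tool [ 0.0121 -0.0002  0.0643] turn 0.002 (or +-pi)
```

To row units: 0.144 m / 0.75 = 0.192, 0.03 m / 0.75 = 0.04.

Emit:
pendant(
  moves={"increments": [[0.0187, 0.0013, 0.04, 0, 0.07], [0.0187, 0.0013, 0.08, 0, 0.07], [0.0187, 0.0013, 0.1333, 0, 0.07], [0.0187, 0.0013, 0.1733, 0, 0.07], [0.0187, 0.0013, 0.1867, 0, 0.07], [0.0187, 0.0013, 0.192, 0, 0.07], [0.0187, 0.0013, 0.192, 0, 0.07], [0.0187, 0.0013, 0.192, 0, 0.07]]},
)

```text
t: 19.22
tcp_pos: [0.4431, -0.3904, 0.0235]
eef_rot: [3.124, -0.312, 0.005]
force: [0.1, 0.0, 0.4]
finger_gap: 0.0702
grasp_force: 0.0
```

```bash
python3 -c "
from h import *
go([.442,-.388,.018],-.2+np.pi/2)"
```

```text
tcp [ 0.4431 -0.3904  0.0235] zaxis [ 0.003 -0.002 -1.   ] closeyaw -1.77 q7 -1.108
shift tool [-0.0015 -0.0022  0.0055] turn 0.001 (or +-pi)
```

To row units: 0.005 m / 0.75 = 0.0067, -0.001 m / 0.75 = -0.0013.

Emit:
pendant(
  moves={"increments": [[-0.0013, -0.0013, 0.0067, 0, 0.07], [-0.0013, -0.0013, 0.0067, 0, 0.07], [-0.0013, -0.0013, 0.0067, 0, 0.06], [-0.0013, -0.0013, 0.0067, 0, 0.05], [-0.0013, -0.0013, 0.0067, 0, 0.045], [-0.0013, -0.0013, 0.0067, 0, 0.04], [-0.0013, -0.0013, 0.0067, 0, 0.03], [-0.0013, -0.0013, 0.0067, 0, 0.03], [-0.0013, -0.0013, 0.0067, 0, 0.03]]},
)

```text
t: 19.97
tcp_pos: [0.4407, -0.3892, 0.0174]
eef_rot: [3.125, -0.314, 0.001]
force: [-1.8, 0.4, 5.6]
finger_gap: 0.0396
grasp_force: 59.7
```

```bash
python3 -c "
from h import *
s=env.get_state();go([.5515,-.3755,.1],-.2+np.pi/2)"
```

```text
tcp [ 0.4407 -0.3892  0.0174] zaxis [ 0.001 -0.001 -1.   ] closeyaw -1.771 q7 -1.109
shift tool [ 0.1059 -0.0354 -0.0825] turn -0.0 (or +-pi)
```

To row units: -0.06 m / 0.75 = -0.08, -0.055 m / 0.75 = -0.0733.

Emit:
pendant(
  moves={"increments": [[0, 0, -0.0053, 0, 0.03], [0, 0, -0.02, 0, 0.03], [0, 0, -0.0467, 0, 0.03], [0, 0, -0.0733, 0, 0.03], [0, 0, -0.08, 0, 0.03], [0, 0, -0.08, 0, 0.03]]},
)

```text
t: 20.47
tcp_pos: [0.442, -0.3899, 0.0788]
eef_rot: [3.123, -0.314, 0.007]
force: [0.2, -0.7, -0.5]
finger_gap: 0.0397
grasp_force: 60.3
```

```bash
python3 - <<'E'
from h import *
s,p,d=shot('wrist','w10');c=env.camera_params('wrist');T=c['tool_from_camera']
# lid-top surface between the pads, in tool frame
vv,uu=np.mgrid[150:384:2,200:320:2];z=d[vv,uu].ravel();u=cv2.undistortPoints(np.c_[uu.ravel(),vv.ravel()].astype(float).reshape(-1,1,2),c['intrinsics'],c['distortion'])[:,0]
q=(np.c_[u,np.ones(len(u))]*z[:,None])@T[:3,:3].T+T[:3,3]
m=(abs(q[:,1])<.015)&(q[:,0]>-.03)&(q[:,0]<.035)&(q[:,2]<.0)&(q[:,2]>-.04);k=q[m];print(m.sum())
A=np.c_[k[:,:2],np.ones(len(k))]
for _ in range(4):
    f=np.linalg.lstsq(A,k[:,2],rcond=None)[0];r=abs(k[:,2]-A@f);g=r<max(.002,np.median(r)*2);k=k[g];A=A[g]
print('lid plane slope x,y,height',f.round(4),len(k),'x range',k[:,0].min(),k[:,0].max(),'y',k[:,1].min(),k[:,1].max())
go([.5515,-.3755,.078],-.2+np.pi/2)
E
```

```text
1103
lid plane slope x,y,height [ 0.0226 -0.0009 -0.0187] 866 x range -0.018875606508012566 0.022524750842651764 y -0.014991425891174852 0.014946063210195848
tcp [ 0.441  -0.389   0.0772] zaxis [ 0.001 -0.001 -1.   ] closeyaw -1.771 q7 -1.104
shift tool [ 0.1056 -0.0352 -0.0007] turn -0.0 (or +-pi)
```

To row units: 0.104 m / 0.75 = 0.1387, -0.035 m / 0.75 = -0.0467.

Emit:
pendant(
  moves={"increments": [[0.0267, -0.0093, 0, 0, 0.03], [0.0667, -0.0227, 0, 0, 0.03], [0.1067, -0.036, 0, 0, 0.03], [0.1387, -0.0467, 0, 0, 0.03], [0.1387, -0.0467, 0, 0, 0.03], [0.1387, -0.0467, 0, 0, 0.03], [0.1387, -0.0467, 0, 0, 0.03]]},
)

```text
t: 21.1
tcp_pos: [0.5476, -0.375, 0.0746]
eef_rot: [-3.125, 0.314, 0.006]
force: [-0.7, -0.3, -0.7]
finger_gap: 0.0393
grasp_force: 60.3
```

```bash
python3 - <<'E'
from h import *
s,p,d=shot('wrist','w11');np.save('pics/w11s.npy',np.r_[s['tcp_pos'],s['eef_rot']])
cv2.imwrite('pics/w11b.png',cv2.resize(p[:,:,::-1],(768,576),interpolation=2))
go([.5505,-.3755,.022],-.2+np.pi/2)
E
```

```text
tcp [ 0.5471 -0.3757  0.0751] zaxis [-0.004  0.    -1.   ] closeyaw -1.772 q7 -1.227
shift tool [ 0.0034 -0.0009  0.0531] turn -0.002 (or +-pi)
```

To row units: 0.05 m / 0.75 = 0.0667, 0.003 m / 0.75 = 0.004.

Emit:
pendant(
  moves={"increments": [[0.004, -0.0013, 0.02, 0, 0.03], [0.004, -0.0013, 0.04, 0, 0.03], [0.004, -0.0013, 0.0533, 0, 0.03], [0.004, -0.0013, 0.0667, 0, 0.03], [0.004, -0.0013, 0.0667, 0, 0.03], [0.004, -0.0013, 0.0667, 0, 0.03], [0.004, -0.0013, 0.0667, 0, 0.03]]},
)

```text
t: 21.73
tcp_pos: [0.5527, -0.3753, 0.0272]
eef_rot: [3.125, -0.315, 0.002]
force: [0.3, -0.1, -0.3]
finger_gap: 0.0399
grasp_force: 60.3
```

```bash
python3 -c "
from h import *
go([.5505,-.3755,.0207],-.2+np.pi/2)"
```

```text
tcp [ 0.5527 -0.3753  0.0272] zaxis [ 0.001 -0.001 -1.   ] closeyaw -1.771 q7 -1.233
shift tool [-0.0021  0.0006  0.0065] turn -0.001 (or +-pi)
```

Emit:
pendant(
  moves={"increments": [[-0.0027, 0, 0.004, 0, 0.03], [-0.0027, 0, 0.008, 0, 0.03], [-0.0027, 0, 0.008, 0, 0.03], [-0.0027, 0, 0.008, 0, 0.03]]},
)

```text
t: 22.07
tcp_pos: [0.5506, -0.3743, 0.0206]
eef_rot: [3.126, -0.314, 0.0]
force: [-0.3, -0.3, 0.3]
finger_gap: 0.0394
grasp_force: 60.4
```

```bash
python3 -c "
from h import *
go([.5505,-.3755,.0207],-.2+np.pi/2)"
```

```text
tcp [ 0.5506 -0.3743  0.0206] zaxis [ 0. -0. -1.] closeyaw -1.771 q7 -1.232
shift tool [ 0.0002  0.0012 -0.0001] turn -0.0 (or +-pi)
```

Emit:
pendant(
  moves={"increments": [[0, 0, 0, 0, 0.046], [0, 0, 0, 0, 0.052], [0, 0, 0, 0, 0.06], [0, 0, 0, 0, 0.06], [0, 0, 0, 0, 0.06]]},
)

```text
t: 22.48
tcp_pos: [0.5506, -0.3743, 0.0205]
eef_rot: [3.126, -0.314, 0.0]
force: [0.4, -0.4, -0.2]
finger_gap: 0.0601
grasp_force: 0.0
```

Emit:
pendant(
  moves={"increments": [[0, 0, -0.0133, 0, 0.06], [0, 0, -0.04, 0, 0.06], [0, 0, -0.08, 0, 0.06], [0, 0, -0.1333, 0, 0.06], [0, 0, -0.1867, 0, 0.06], [-0.0533, 0, -0.2133, 0, 0.06], [-0.1067, 0, -0.2133, 0, 0.06], [-0.1333, 0, -0.2133, 0, 0.06], [-0.1333, 0, -0.2133, 0, 0.06], [-0.1333, 0, -0.2133, 0, 0.06]]},
)

```text
t: 23.32
tcp_pos: [0.4516, -0.3549, 0.1819]
eef_rot: [3.124, -0.317, 0.002]
force: [1.2, -0.1, 0.6]
finger_gap: 0.0598
grasp_force: 0.0
```

```bash
python3 - <<'E'
from h import *
s,p,d=shot('wrist','w12');s2,p2,d2=shot('top','t12')
a=cv2.resize(p2[160:245,130:400,::-1],(800,252),interpolation=2);b=cv2.resize(p[0:260,:,::-1],(640,325),interpolation=2)
o=np.zeros((580,800,3),np.uint8);o[:252]=a;o[255:580,:640]=b;cv2.imwrite('pics/f.png',o)
E
```

```text
(no output)
```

View pics/f.png

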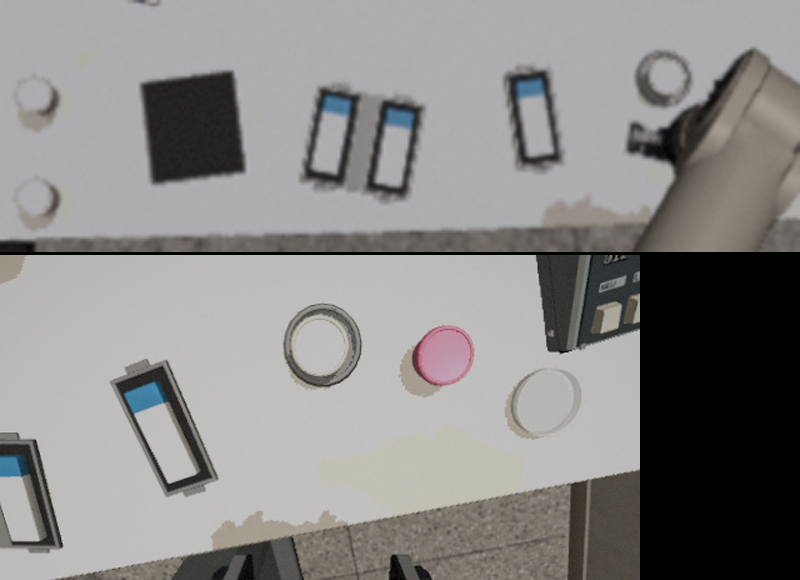

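All three mailers lie inside their bays (top strip at (330,135), (395,148), (533,118)). The pot stands upright in the holder at (320,345), and the tall pots and pink pot look where they were.

```bash
python3 -c "
from bench import env
print(env.job_done())"
```

```text
the job is handed in; nothing more can be done
None
```

The job is handed in at about 23 s: the top mailer is in the single-bay tray, the other two are one to each bay of the twin tray, and the short pot stands upright in the round holder; the tall pots, eraser and pink pot were not touched.

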